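# Fit the apple peeler's battery and hold its run dial at the third click

### The job

Get the cordless apple peeler going: take the rectangular battery block from the tray by its fin and press it fully home into the slot in the machine's deck, flush. Then press the bar of the spring-return dial on the machine's side down with the fingers, past its first two clicks to the third, and finish while still holding it there, because it springs back if let go. Leave the round cartridge and everything else on the table where they are.

Things in the scene. Friction and masses are not known exactly. Their poses are not given: they have to be found in the camera images.
- battery_mid (a point): Centre of the grey battery block, half-way up its 64 mm height. Body 64 (x) x 44 (y) x 30 (z) mm, its top 2 mm below this point, the foot tapered 2.5 mm a side over the lowest 5 mm. On top, in the middle, a grip fin 44 (x) x 12 (y) x 34 (z) mm, up to 32 mm above this point. z up; the same either way round. About 0.2 kg. Starts on the tray.
- slot (a point): Centre of the slot's mouth, level with the deck, 110 mm above the table; machine's axes. Slot 69 (x) x 49 (y) mm, 30 mm deep. Sprung balls stand 3.5 mm out of the middle of its long walls 11 mm down: the battery needs a push of 3 to 9 N to pass them (let go before, it tilts), then goes to the slot's floor, its body's top flush with the deck, battery_mid 2 mm above this point.
- peeler: The apple peeler, fixed, white body with steel deck, 200 (x) x 280 (y) mm, level deck 110 mm above the table. Origin: centre of its underside; z up. In its axes: slot at (-30, +65) mm; a bare 60 mm chuck with three prongs at (+50, -45), 42 mm above the deck; a steel post at (+88, -45), 60 mm above the deck; the dial on its -y side.
- dial_hub (a point): Centre of the dial, on its axis and in the plane of the machine's -y side face, 72 mm above the table; fixed to the machine and with the machine's axes. The dial's axis is this point's y axis. Black disc of 80 mm diameter and 15 mm thickness, with one spoke that carries the bar.
- run_bar (a point): Where to press: centre line of the dial's round black bar, 16 mm thick, running along machine y from 18 to 75 mm off the side face. This point, 48 mm off the face, moves with the dial: at dial value q it is at (90 cos(0.873 - q), -48, 90 sin(0.873 - q)) mm from dial_hub in machine axes: at rest 50 degrees above level towards +x, at the third click 10 below. Nothing under or over it.
- run_dial (a joint): Angle of the dial in rad: 0 at rest, growing as the bar is pressed down, end stop at 1.13. Clicks at 0.35 (first), 0.70 (second) and 1.05 (third), each just beyond a bump; pressing straight down on run_bar takes about 4 to 12 N all the way, about 6 N to hold the third click. A spring returns it to 0 from everywhere when let go.
- cartridge: Bystander: round cartridge lying on the tray, same grey plastic as the battery but a 60 mm round drum 30 mm tall, with a like 12 x 44 x 34 mm grip fin on top. It is not a battery and does not fit the slot. Origin at the centre of its underside.
- apple_a: Bystander: red apple, 72 mm, on the tray. Origin at the centre of its underside.
- apple_b: Bystander: yellow apple, 74 mm, on the table in front of the machine's dial side. Origin at the centre of its underside.
- pump_bottle: Bystander: turquoise pump bottle, 66 mm across, 200 mm tall, behind the machine. Origin at the centre of its underside.
- bowl: Bystander: white dessert bowl, 110 mm across, 50 mm tall, behind the machine. Origin at the centre of its underside.
- paring_tool: Bystander: small hand peeler with a wooden handle, 160 mm long, lying on the table beyond the machine's dial side. Origin on its underside between handle and blade.
- beaker: Bystander: drinking glass, 72 mm across, 90 mm tall. Origin at the centre of its underside.
- tray: Beige serving tray, 380 (x) x 240 (y) mm, fixed to the table, floor 6 mm and rim 16 mm above the table. It carries the battery, the round cartridge and an apple. Origin at the centre of its underside.
Things that resemble listed ones, but are neither listed nor needed, are in the scene too. What is shaped like the part that bears battery_mid but pink or turquoise is not meant.

How it is judged:
On the way, in this order (a step that is already met when the one before it is completed fails the run):
1. the battery is pressed flush into the slot (z of battery_mid in the frame of slot between -0.002 and 0.0045 m and horizontal distance between battery_mid and slot below 0.005 m and angle between the x axis of battery_mid and the x axis of slot, either way round below 0.08 rad and angle between the z axis of battery_mid and the z axis of slot, either way round below 0.06 rad), for 0.2 s.
2. the dial is pressed to its third click by the fingers (value of joint run_dial above 0.98 rad and contact force between the fingers and run_dial above 1.5 N), for 0.3 s.
At the end, for the whole second after the job is handed in: The battery is in the slot, its top flush with the deck (within 2.5 mm), within 5 mm of the slot's centre and 0.08 rad of its direction; the fingers hold the dial still at its third click (above 0.98 rad) with at least 1.5 N (all of step 1 and all of step 2 and velocity of joint run_dial between -0.1 and 0.1 rad/s); the arm keeps its last pose, push and grip.
It fails at once if a bystander (cartridge, apples, bottle, bowl, hand peeler, glass) is pushed more than 40 mm away (distance of any of cartridge, apple_a, apple_b, pump_bottle, bowl, paring_tool, beaker from where it was at the start of the episode above 0.04 m).
It fails at once if the pump bottle or the glass is knocked over (angle between any of pump_bottle, beaker's own z axis and vertical above 0.6 rad).
It also fails if it takes over 64 s, if anything falls off the work surface, if the arm or the gripper's body presses on something with over 40 N, if the wrist force passes 120 N, or if a joint passes its speed limit or range.

### The arm

A 7-joint arm with a two-finger parallel gripper is mounted at the origin on the work surface. World frame = base frame: x ahead of the robot, y to its left, z up, the work surface at z = 0. Lengths are in m, angles in rad, forces in N, time in s.
With the tool pointing down it reaches from about 0.4 to 0.85 m from the base axis. Payload 10.4 kg.
Tool frame: the origin (TCP) lies on the centre line of the jaws, within the pads' length; the fingertips stand 17 mm ahead of it and the grasp point (between the pads) lies 2 mm behind it; x points along the fingers, y is the direction in which the jaws open and shut, and the axes are right-handed (so a half turn about x gives the same grasp; the last joint's range is limited). The gripper opens to 85 mm and grips with 20 to 120 N. Pads are 22 mm wide; open, the fingers measure 114 mm over their backs; the gripper's body (76 mm by 85 mm) begins 54 mm behind the grasp point. The pads swing forward as they close: fully open they stand 13 mm farther back than shut.
Start: joints at [-1.373, 0.332, -0.065, 1.46, 0.022, 1.35, -0.088], TCP at [0.137, 0.61, 0.248] pointing down, gripper open.
Joint ranges: [-2.6, 2.6], [-0.5, 2.12], [-1.47, 1.34], [0.16, 2.42], [-1.27, 4.41], [0.06, 2.06], [-2.6, 2.6]. Speed limits (rad/s): [2.22, 2.22, 2.79, 2.79, 3.14, 3.14, 3.14].

### API

Orientations are given as a rotation vector (axis times angle).
In Python, from rig import manip, planner, viewer, finish_job gives the robot as it stands. The module is installed in compiled form; this text tells all that it offers. Calls block until the motion is done:
- manip.goto(position, orientation): joint-space move of the TCP to a pose.
- manip.line_to(position, rot=None, velocity=0.15): straight line of the TCP; rot=None keeps the orientation; velocity is the mean speed in m/s.
- manip.goto_joints(angles): joint-space move.
- manip.gripper_to(opening): finger opening in m; the grip force is fixed at half the most; returns when the fingers have stopped.
- manip.pause(seconds).
- planner.inverse_kinematics(position, orientation): joint angles nearest the present ones, or None.
- viewer.capture(name): name is "scene" or "top" or "wrist"; returns a dict with "color" (400x640x3 uint8, red, green, blue), "camera_matrix" (3x3 intrinsics, pixels), "pose" (4x4, takes a point from camera to world coordinates). Camera axes: x right, y down, z forward; pixel columns grow to the right and rows downward; lengths in m; the calibration is good to about 2 mm. The wrist camera is an equidistant fisheye: a pixel r from the principal point sees the ray r / f radians off the axis. A picture is of the moment at which its call begins. There is no depth.
A pose or a line that the arm cannot do raises manip.Unreachable and nothing moves.
- finish_job(): hands the job in, once; it reports no verdict.
Readings, each from a call of its own:
- manip.current_time(): time.
- manip.current_q(): joint angles.
- manip.current_qvel(): joint speeds.
- manip.current_joint_efforts(): joint torques, N m.
- manip.current_eef_pos(): TCP position.
- manip.current_ee_rot(): TCP orientation.
- manip.current_ft_force(): force on the tool from outside, world axes, zero at the start.
- manip.current_ft_torque(): the same for the moment, N m.
- manip.current_grip_width(): finger opening in m.
Only numpy, scipy, OpenCV 4.12 (cv2) and the standard library are available. Lean on these libraries where they do the work, as an engineer would, in place of code of your own. Each camera call takes 0.05 s, during which the arm holds its last target.

## Working session

There is one attempt and no reset: what is moved stays moved. The work goes in short steps, each a Python script; the robot and the scene stay as the last script left them, time stands still between calls to the robot, and variables do not carry over. Pictures are saved under pics/ and viewed, and the job is handed in when it is done.

```bash
mkdir -p pics; ls
python3 - <<'E'
from rig import manip,planner,viewer
import cv2,numpy as np
print(manip.current_time(),manip.current_eef_pos(),manip.current_ee_rot(),manip.current_grip_width())
for n in ["scene","top","wrist"]:
    c=viewer.capture(n); cv2.imwrite(f"pics/{n}0.png",c["color"][:,:,::-1]); np.savez(f"{n}0.npz",**c)
    print(n,c["camera_matrix"].tolist(),np.round(c["pose"],4).tolist())
E
```

```text
pics
0.0 [0.13682843 0.60946513 0.24751067] [ 0.17218802  1.56389811 -0.17448769] 0.08551692530065638
scene [[420.09832808396584, 0.0, 310.51083964091345], [0.0, 420.09832808396584, 196.66331768776575], [0.0, 0.0, 1.0]] [[0.7008, 0.5099, -0.4988, 1.1097], [0.7133, -0.4955, 0.4957, -0.6531], [0.0056, -0.7032, -0.711, 1.0016], [0.0, 0.0, 0.0, 1.0]]
top [[418.2250205442377, 0.0, 315.2330914968574], [0.0, 418.2250205442377, 199.43664938430302], [0.0, 0.0, 1.0]] [[0.0254, -0.9956, 0.0904, 0.3432], [-0.9997, -0.0257, -0.0023, -0.0175], [0.0047, -0.0903, -0.9959, 1.5768], [0.0, 0.0, 0.0, 1.0]]
wrist [[309.70691628693146, 0.0, 317.8292069672565], [0.0, 309.70691628693146, 198.6978585295897], [0.0, 0.0, 1.0]] [[0.2189, 0.9422, 0.2538, 0.072], [0.9757, -0.2111, -0.0579, 0.6245], [-0.0009, 0.2603, -0.9655, 0.3732], [0.0, 0.0, 0.0, 1.0]]
```

View pics/scene0.png

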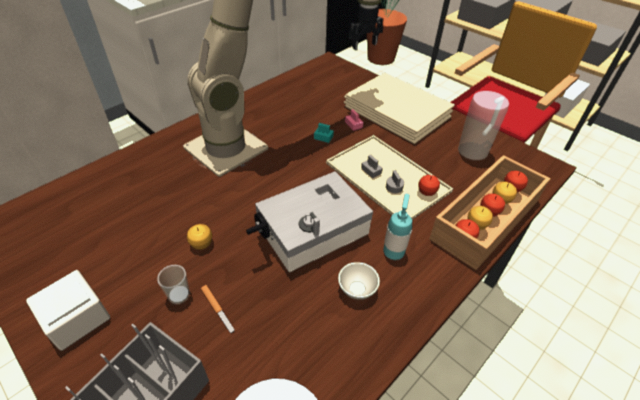

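View pics/top0.png

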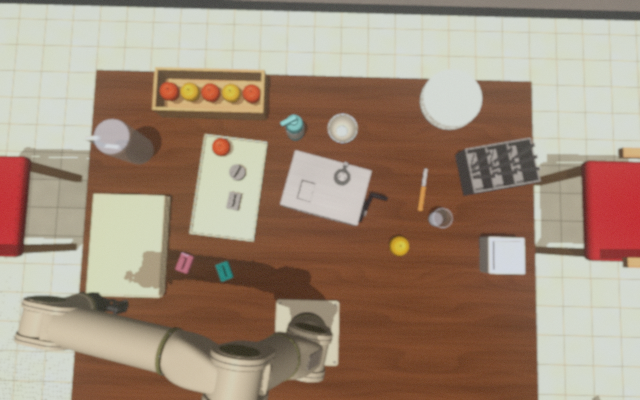

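View pics/wrist0.png

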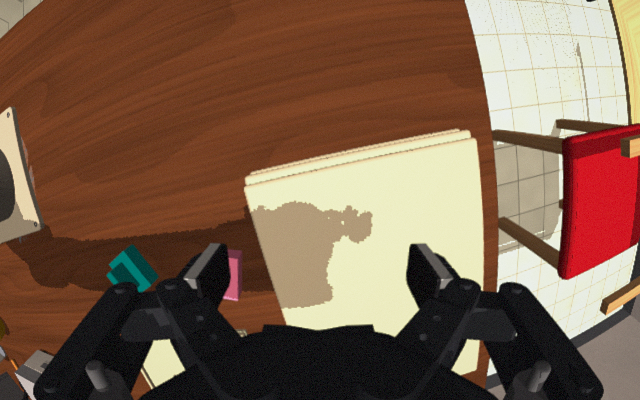

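```bash
cat > h.py <<'E'
import numpy as np,cv2
def ray(c,u,v):
    K=c["camera_matrix"];P=c["pose"]
    d=P[:3,:3]@np.array([(u-K[0,2])/K[0,0],(v-K[1,2])/K[1,1],1.]);return P[:3,3],d/np.linalg.norm(d)
def fray(c,u,v):
    K=c["camera_matrix"];P=c["pose"];x=u-K[0,2];y=v-K[1,2];r=np.hypot(x,y);t=r/K[0,0]
    s=np.sin(t)/max(r,1e-9);d=P[:3,:3]@np.array([x*s,y*s,np.cos(t)]);return P[:3,3],d
def onz(o,d,z): return o+d*(z-o[2])/d[2]
E
python3 - <<'E'
import cv2
t=cv2.imread('pics/top0.png');s=cv2.imread('pics/scene0.png')
cv2.imwrite('pics/top0z.png',cv2.resize(t[125:255,185:405],None,fx=3.6,fy=3.6,interpolation=cv2.INTER_CUBIC))
cv2.imwrite('pics/scene0z.png',cv2.resize(s[125:285,235:455],None,fx=3.6,fy=3.6,interpolation=cv2.INTER_CUBIC))
E
```

```text
(no output)
```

View pics/top0z.png

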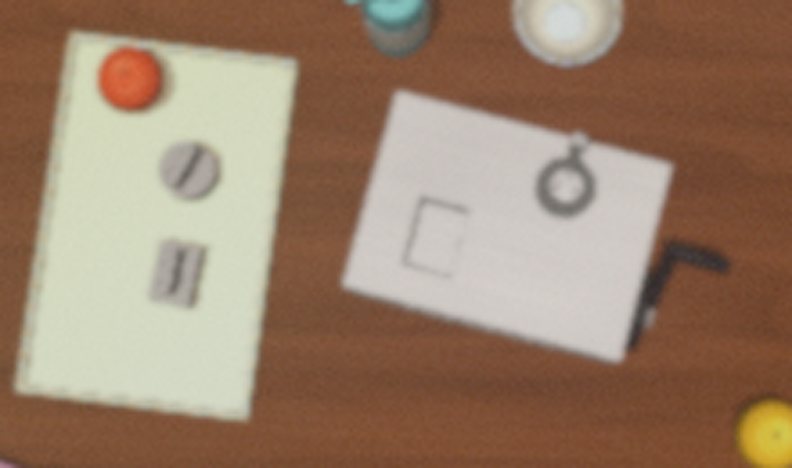

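View pics/scene0z.png

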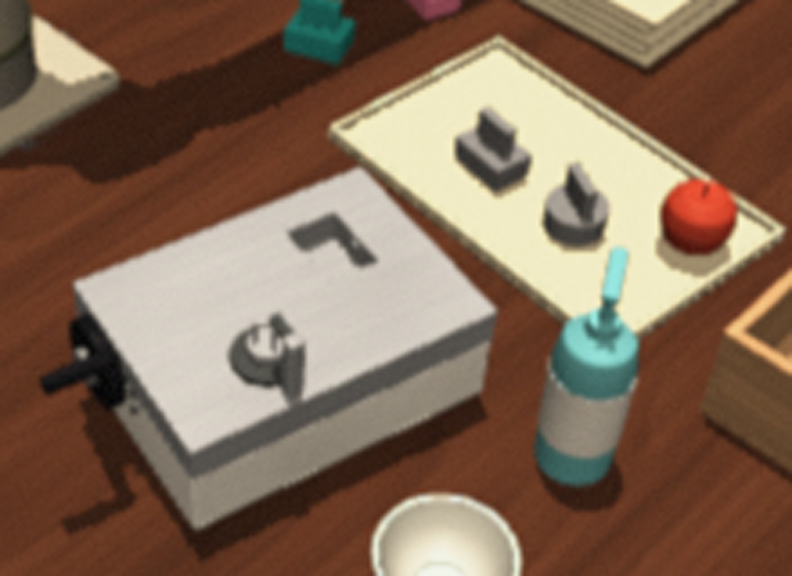

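Run:
```python
from h import *
c=dict(np.load('top0.npz'))
z=lambda u,v:(u/3.6+185-.36,v/3.6+125-.36)
D=[onz(*ray(c,*z(*p)),.110) for p in [(397,90),(673,163),(622,362),(342,288)]]
D=np.array(D);print(D.round(4));ctr=D.mean(0);print("ctr",ctr)
for i in range(4): print(np.linalg.norm(D[i]-D[(i+1)%4]))
yv=(D[0]-D[1]+D[3]-D[2]);print("yaw from y",np.arctan2(-yv[0],yv[1])); xv=D[0]-D[3]+D[1]-D[2];print("yaw x",np.arctan2(xv[1],xv[0]))
S=[onz(*ray(c,*z(*p)),.110) for p in [(422,197),(468,210),(452,277),(404,265)]];S=np.array(S);print("slot",S.mean(0))
yw=np.arctan2(xv[1],xv[0]);R=np.array([[np.cos(yw),-np.sin(yw)],[np.sin(yw),np.cos(yw)]])
print("slot pred",ctr[:2]+R@[-.03,.065],"hub",ctr[:2]+R@[0,-.14],"bar",ctr[:2]+R@[.058,-.188])
B=np.array([onz(*ray(c,*z(*p)),.036) for p in [(165,239),(206,243),(193,307),(150,302)]]);print("bat",B.mean(0)); xv=B[0]-B[3]+B[1]-B[2];print(np.arctan2(xv[1],xv[0]))
print("fin", onz(*ray(c,*z(178,272)),.07))
for n,p,h in [("cart",(190,170),.036),("apple_a",(131,79),.04),("apple_b",(772,434),.037),("chuck",(566,186),.152)]: print(n,onz(*ray(c,*z(*p)),h))
```

```text
[[ 0.6524  0.0558  0.11  ]
 [ 0.5866 -0.2181  0.11  ]
 [ 0.3896 -0.171   0.11  ]
 [ 0.4548  0.1037  0.11  ]]
ctr [ 0.52082223 -0.05742244  0.11      ]
0.28171010076983943
0.20256291800783108
0.2823268117112549
0.2033442250977679
yaw from y -0.2343647409964551
yaw x -0.23601312457204213
slot [0.50706149 0.01275223 0.11      ]
slot pred [0.50685272 0.01279048] hub [ 0.48808629 -0.19354135] bar [ 0.53325466 -0.25377272]
bat [0.47181556 0.27797839 0.036     ]
-0.17387414438962798
fin [0.4696572  0.27200034 0.07      ]
cart [0.57851353 0.27069026 0.036     ]
apple_a [0.67143877 0.33498751 0.04      ]
apple_b [ 0.32260798 -0.33256055  0.037     ]
chuck [ 0.55473979 -0.11041348  0.152     ]
```

```bash
cat >> h.py <<'E'
from scipy.spatial.transform import Rotation as Ro
def down(yaw,s=1):
    x=np.array([0,0,-1.]);y=s*np.array([-np.sin(yaw),np.cos(yaw),0]);return Ro.from_matrix(np.stack([x,y,np.cross(x,y)],1)).as_rotvec()
E
python3 - <<'E'
from h import *
from rig import manip,planner,viewer
print(Ro.from_rotvec(manip.current_ee_rot()).as_matrix().round(2))
for s in (1,-1):
  for p,yw in [((.47,.275,.22),-.174),((.507,.0128,.2),-.235),((.533,-.254,.2),-.235),((.545,-.26,.08),-.235)]:
    q=planner.inverse_kinematics(p,down(yw,s));print(s,p,None if q is None else np.round(q,2))
E
```

```text
[[-0.    0.22  0.98]
 [-0.    0.98 -0.22]
 [-1.   -0.    0.  ]]
1 (0.47, 0.275, 0.22) [-0.81  0.17  0.22  1.73 -0.04  1.25  0.82]
1 (0.507, 0.0128, 0.2) [-0.79  0.11  0.73  1.87 -0.08  1.2   1.3 ]
1 (0.533, -0.254, 0.2) [-0.48  0.48  1.11  1.67 -0.44  1.28  2.06]
1 (0.545, -0.26, 0.08) [-0.36  0.63  0.97  1.74 -0.58  1.09  2.14]
-1 (0.47, 0.275, 0.22) [-1.05  0.18  0.49  1.74 -0.09  1.25 -2.28]
-1 (0.507, 0.0128, 0.2) [-1.17  0.18  1.18  1.88 -0.18  1.2  -1.74]
-1 (0.533, -0.254, 0.2) [-0.38  0.4   0.95  1.66 -0.34  1.26 -1.16]
-1 (0.545, -0.26, 0.08) [-0.35  0.62  0.95  1.74 -0.56  1.08 -1.01]
```

Run:
```python
from h import *
from rig import manip,planner,viewer
manip.goto((.47,.272,.20),down(-.18)); print(manip.current_time(),manip.current_eef_pos())
c=viewer.capture("wrist");cv2.imwrite("pics/w1.png",c["color"][:,:,::-1]); np.savez("w1.npz",**c)
```

```text
1.8917 [0.46948234 0.27330826 0.20007556]
```

View pics/w1.png

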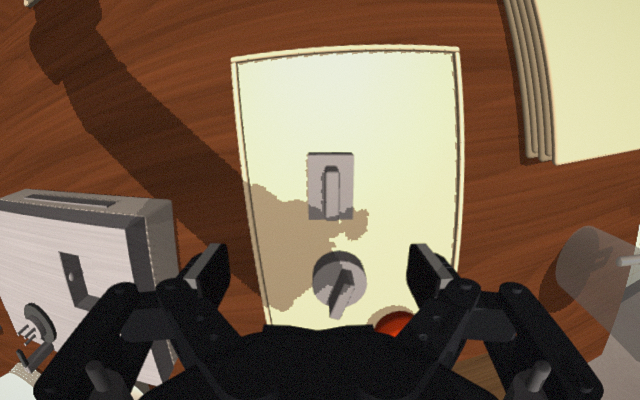

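Run:
```python
import cv2
t=cv2.imread('pics/w1.png')
cv2.imwrite('pics/w1z.png',cv2.resize(t[140:235,285:375],None,fx=6,fy=6,interpolation=cv2.INTER_CUBIC))
```

```text
(no output)
```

View pics/w1z.png

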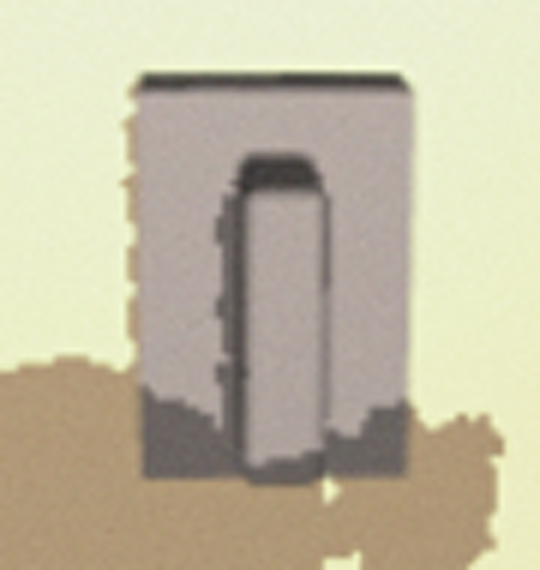

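Run:
```python
from h import *
c=dict(np.load('w1.npz'))
z=lambda u,v:(u/6+285-.42,v/6+140-.42)
for h,pts in [(.036,[(139,90),(412,90),(408,478),(142,478)]),(.070,[(245,190),(324,190),(322,480),(248,480)])]:
    B=np.array([onz(*fray(c,*z(*p)),h) for p in pts]);print(B.round(4).tolist(),B.mean(0))
    xv=B[3]-B[0]+B[2]-B[1];print(np.arctan2(xv[1],xv[0]),[np.linalg.norm(B[i]-B[(i+1)%4]).round(4) for i in range(4)])
```

```text
[[0.437, 0.27, 0.036], [0.4444, 0.3123, 0.036], [0.5078, 0.302, 0.036], [0.4999, 0.2587, 0.036]] [0.47228177 0.28574469 0.036     ]
-0.16958938427826872 [np.float64(0.0429), np.float64(0.0642), np.float64(0.0439), np.float64(0.0639)]
[[0.4496, 0.2838, 0.07], [0.4515, 0.2947, 0.07], [0.4936, 0.2876, 0.07], [0.4917, 0.277, 0.07]] [0.47160868 0.28576411 0.07      ]
-0.1646823406890776 [np.float64(0.011), np.float64(0.0427), np.float64(0.0108), np.float64(0.0427)]
```

Run:
```python
import cv2
t=cv2.imread('pics/top0.png');s=cv2.imread('pics/scene0.png')
a=cv2.resize(t[175:225,215:265],None,fx=8,fy=8,interpolation=cv2.INTER_CUBIC)
b=cv2.resize(s[145:195,355:405],None,fx=8,fy=8,interpolation=cv2.INTER_CUBIC)
cv2.imwrite('pics/batz.png',cv2.hconcat([a,b]))
```

```text
(no output)
```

View pics/batz.png

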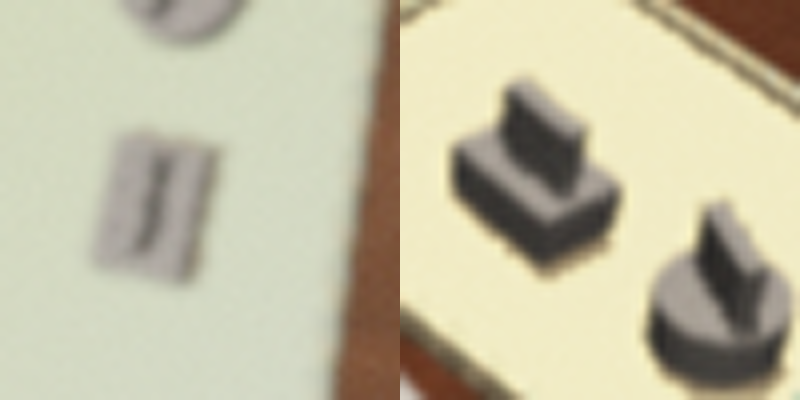

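Run:
```python
from h import *
c=dict(np.load('top0.npz'));s=dict(np.load('scene0.npz'));w=dict(np.load('w1.npz'))
zt=lambda u,v:(u/8+215-.44,v/8+175-.44)
zs=lambda u,v:(u/8+355-.44,v/8+145-.44)
for p in [(120,133),(216,147),(188,283),(95,265)]: print("top",onz(*ray(c,*zt(*p)),.036).round(4))
for p in [(53,147),(147,220),(220,190)]: print("scene body",onz(*ray(s,*zs(*p)),.036).round(4))
print("scene left-right mid",onz(*ray(s,*zs(136.5,168.5)),.036))
print("scene fin",onz(*ray(s,*zs(146,107)),.070), "top fin",onz(*ray(c,*zt(143,200)),.070))
# tray corner / machine checks in the wrist pic
for p in [(459,48),(233,61)]: print("wrist tray",onz(*fray(w,*p),.016))
for p in [(20+185-.4,392/3.6+125-.4),(185+248/3.6-.4,420/3.6+125-.4)]: 
  pass
z=lambda u,v:(u/3.6+185-.36,v/3.6+125-.36)
for p in [(16,390),(248,418)]: print("top tray",onz(*ray(c,*z(*p)),.016))
zs=lambda u,v:(u/3.6+235-.36,v/3.6+125-.36)
for p in [(500,38),(332,128)]: print("scene tray",onz(*ray(s,*zs(*p)),.016))
```

```text
top [0.5055 0.2967 0.036 ]
top [0.5002 0.2521 0.036 ]
top [0.4369 0.2623 0.036 ]
top [0.4441 0.3055 0.036 ]
scene body [0.4374 0.2647 0.036 ]
scene body [0.4969 0.2572 0.036 ]
scene body [0.5066 0.295  0.036 ]
scene left-right mid [0.47223007 0.27992135 0.036     ]
scene fin [0.47178823 0.28103932 0.07      ] top fin [0.47180785 0.27805328 0.07      ]
wrist tray [0.35006821 0.44718606 0.016     ]
wrist tray [0.32959468 0.21212714 0.016     ]
top tray [0.34772714 0.44410444 0.016     ]
top tray [0.32505356 0.20381848 0.016     ]
scene tray [0.34964787 0.44266866 0.016     ]
scene tray [0.32725429 0.20611867 0.016     ]
```

Run:
```python
from h import *
from rig import manip,planner,viewer
manip.pause(.3)
o=np.load('w1.npz');print(manip.current_eef_pos(),manip.current_ee_rot(),down(-.18),manip.current_qvel().round(4))
c=viewer.capture("wrist");cv2.imwrite("pics/w2.png",c["color"][:,:,::-1]); np.savez("w2.npz",**c)
print(o["pose"].round(4));print(c["pose"].round(4))
t=c["color"][:,:,::-1]
cv2.imwrite('pics/w2z.png',cv2.resize(t[140:235,285:375],None,fx=6,fy=6,interpolation=cv2.INTER_CUBIC))
```

```text
[0.46988303 0.27231036 0.19999829] [ 0.14093264  1.56618109 -0.14089375] [ 0.14133723  1.56617128 -0.14133723] [ 0.0027 -0.0017  0.0038 -0.0009 -0.0017 -0.      0.001 ]
[[ 1.771e-01  9.503e-01  2.562e-01  4.041e-01]
 [ 9.842e-01 -1.711e-01 -4.540e-02  2.854e-01]
 [ 7.000e-04  2.601e-01 -9.656e-01  3.257e-01]
 [ 0.000e+00  0.000e+00  0.000e+00  1.000e+00]]
[[ 1.784e-01  9.500e-01  2.561e-01  4.045e-01]
 [ 9.840e-01 -1.724e-01 -4.620e-02  2.845e-01]
 [ 3.000e-04  2.603e-01 -9.655e-01  3.256e-01]
 [ 0.000e+00  0.000e+00  0.000e+00  1.000e+00]]
```

View pics/w2z.png

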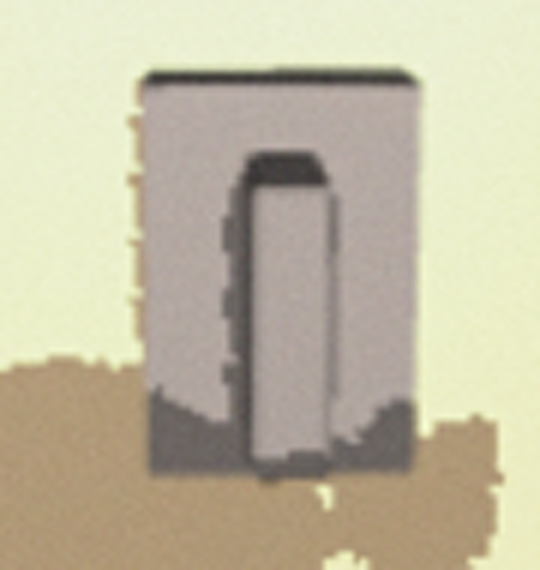

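Run:
```python
from h import *
from rig import manip,planner,viewer
manip.line_to((.472,.283,.110),down(-.168),velocity=.1);manip.pause(.3)
print(manip.current_eef_pos(),manip.current_time())
c=viewer.capture("wrist");cv2.imwrite("pics/w3.png",c["color"][:,:,::-1]); np.savez("w3.npz",**c)
```

```text
[0.47214408 0.28308015 0.11033394] 3.65
```

View pics/w3.png

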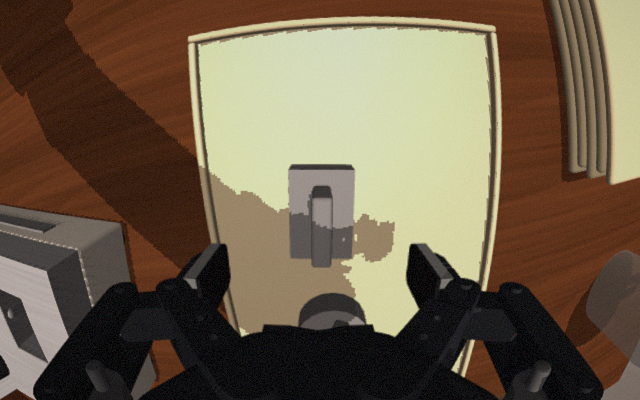

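Run:
```python
from h import *
c=dict(np.load('w3.npz'))
for h,pts in [(.036,[(289,168),(354,168),(352.5,259),(290.5,259)]),(.070,[(311.5,197),(333,197),(331.5,266.5),(313,266.5)])]:
    B=np.array([onz(*fray(c,*p),h) for p in pts]);print(B.round(4).tolist(),B.mean(0))
    xv=B[3]-B[0]+B[2]-B[1];print(np.arctan2(xv[1],xv[0]),[np.linalg.norm(B[i]-B[(i+1)%4]).round(4) for i in range(4)])
```

```text
[[0.4361, 0.2705, 0.036], [0.4432, 0.3125, 0.036], [0.5082, 0.3027, 0.036], [0.5007, 0.2588, 0.036]] [0.47204824 0.28612332 0.036     ]
-0.16444881255790392 [np.float64(0.0426), np.float64(0.0658), np.float64(0.0445), np.float64(0.0656)]
[[0.4492, 0.2838, 0.07], [0.4512, 0.2956, 0.07], [0.4937, 0.2882, 0.07], [0.4918, 0.2772, 0.07]] [0.4714674 0.2862093 0.07     ]
-0.16325820053652915 [np.float64(0.0119), np.float64(0.0431), np.float64(0.0111), np.float64(0.0431)]
```

Run:
```python
from h import *
from rig import manip,planner,viewer
R=down(-.165)
manip.line_to((.4717,.286,.0585),R,velocity=.06);manip.pause(.2)
print(manip.current_eef_pos(),manip.current_ft_force())
manip.gripper_to(0.006);print("w",manip.current_grip_width(),manip.current_ft_force(),manip.current_eef_pos())
manip.line_to((.4717,.286,.12),R,velocity=.08);manip.pause(.2)
print("w",manip.current_grip_width(),manip.current_ft_force(),manip.current_time())
c=viewer.capture("wrist");cv2.imwrite("pics/w4.png",c["color"][:,:,::-1]); np.savez("w4.npz",**c)
```

```text
[0.47189062 0.28609379 0.05884467] [ 0.10752595 -0.78879909 -0.26121912]
w 0.010757218151047833 [-0.65953244  0.5509419   0.56662347] [0.47172383 0.28603682 0.05853911]
w 0.011185250900793276 [-0.49778602 -0.36294747 -1.93611194] 6.6917
```

View pics/w4.png

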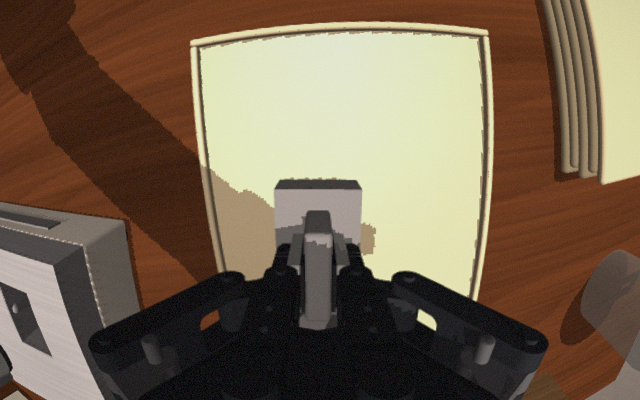

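Run:
```python
from h import *
from rig import manip,planner,viewer
w=dict(np.load('w4.npz'))
tp=np.array([.4717,.286,.12]);yw=-.165
def tf(P,tp,yw):
    d=np.array(P)-tp;c,s=np.cos(yw),np.sin(yw);return np.array([c*d[0]+s*d[1],-s*d[0]+c*d[1],d[2]])
for p in [(275,188),(361,188)]: print("body edge in tool",tf(onz(*fray(w,*p),.0975),tp,yw))
manip.line_to((.4717,.286,.24),down(-.165),velocity=.2)
manip.line_to((.59,-.008,.24),down(-.235),velocity=.2);manip.pause(.4)
print(manip.current_eef_pos(),manip.current_ee_rot(),down(-.235),manip.current_time())
c=viewer.capture("wrist");cv2.imwrite("pics/w5.png",c["color"][:,:,::-1]); np.savez("w5.npz",**c)
```

```text
body edge in tool [-0.03239603 -0.02091283 -0.0225    ]
body edge in tool [-0.03240478  0.02142265 -0.0225    ]
[ 0.58996797 -0.00783725  0.24003183] [ 0.18437267  1.56289818 -0.18424744] [ 0.18449189  1.56291113 -0.18449189] 9.625
```

View pics/w5.png

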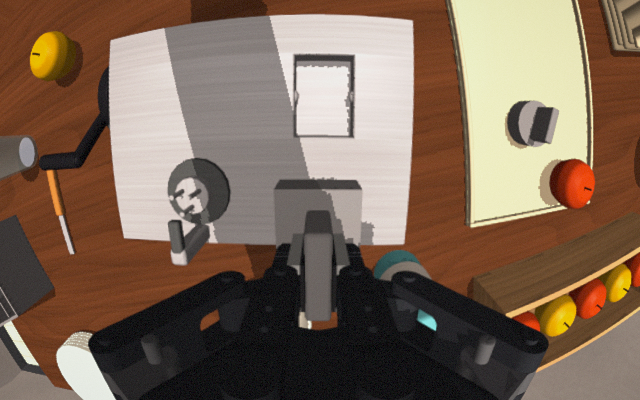

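Run:
```python
import cv2
t=cv2.imread('pics/w5.png')
cv2.imwrite('pics/w5z.png',cv2.resize(t[45:145,280:370],None,fx=6,fy=6,interpolation=cv2.INTER_CUBIC))
```

```text
(no output)
```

View pics/w5z.png

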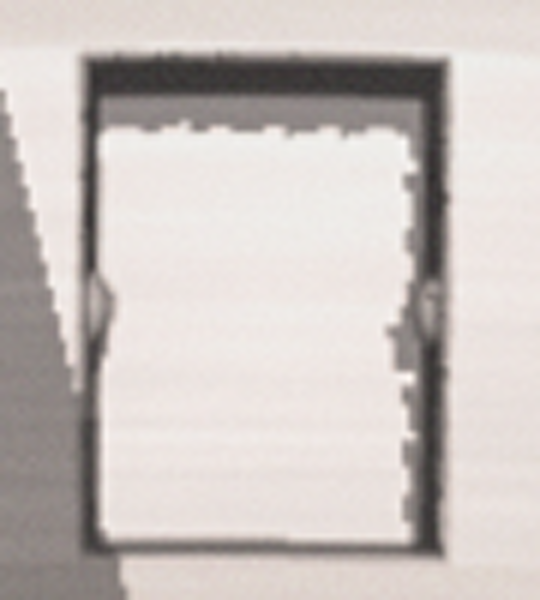

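Run:
```python
from h import *
c=dict(np.load('w5.npz'))
z=lambda u,v:(u/6+280-.42,v/6+45-.42)
B=np.array([onz(*fray(c,*z(*p)),.110) for p in [(81,57),(449,57),(444,555),(85,553)]]);print(B.round(4).tolist(),B.mean(0))
xv=B[3]-B[0]+B[2]-B[1];print(np.arctan2(xv[1],xv[0]),[np.linalg.norm(B[i]-B[(i+1)%4]).round(4) for i in range(4)])
M=np.array([onz(*fray(c,*p),.110) for p in [(413,20),(110,40),(124,239),(405,244)]]);print(M.round(4).tolist(),M.mean(0))
yv=M[0]-M[1]+M[3]-M[2];print(np.arctan2(-yv[0],yv[1]),[np.linalg.norm(M[i]-M[(i+1)%4]).round(4) for i in range(4)])
# bar tip, bar elbow in wrist
```

```text
[[0.4691, 0.0007, 0.11], [0.4804, 0.0494, 0.11], [0.548, 0.0329, 0.11], [0.5364, -0.015, 0.11]] [0.50848248 0.01701962 0.11      ]
-0.23490945600549534 [np.float64(0.05), np.float64(0.0696), np.float64(0.0493), np.float64(0.0691)]
[[0.4586, 0.1069, 0.11], [0.3921, -0.1657, 0.11], [0.5877, -0.2134, 0.11], [0.6532, 0.0601, 0.11]] [ 0.52289862 -0.05301239  0.11      ]
-0.23710513851817094 [np.float64(0.2806), np.float64(0.2013), np.float64(0.2812), np.float64(0.2001)]
```

Run:
```python
from h import *
from rig import manip,planner,viewer
R=down(-.235)
manip.line_to((.5085,.0168,.22),R,velocity=.15)
manip.line_to((.5085,.0168,.171),R,velocity=.1);manip.pause(.3)
print(manip.current_eef_pos(),manip.current_ft_force(),manip.current_time())
c=viewer.capture("wrist");cv2.imwrite("pics/w6.png",c["color"][:,:,::-1]); np.savez("w6.npz",**c)
t=c["color"][:,:,::-1];cv2.imwrite('pics/w6z.png',cv2.resize(t[150:270,250:390],None,fx=5,fy=5,interpolation=cv2.INTER_CUBIC))
s=viewer.capture("scene")["color"][:,:,::-1];cv2.imwrite('pics/s6z.png',cv2.resize(s[125:285,235:455],None,fx=3.6,fy=3.6,interpolation=cv2.INTER_CUBIC))
```

```text
[0.50874115 0.01685615 0.1714576 ] [-0.33048278  0.12687901 -2.40946878] 11.35
```

View pics/w6z.png

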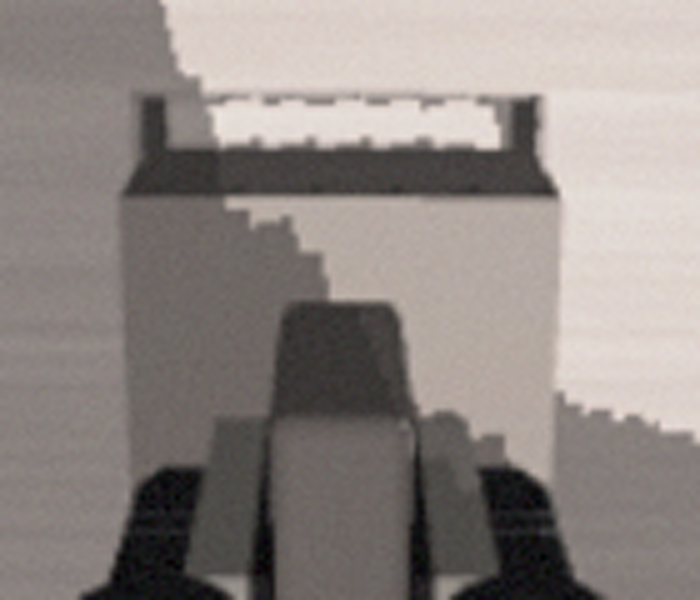

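View pics/s6z.png

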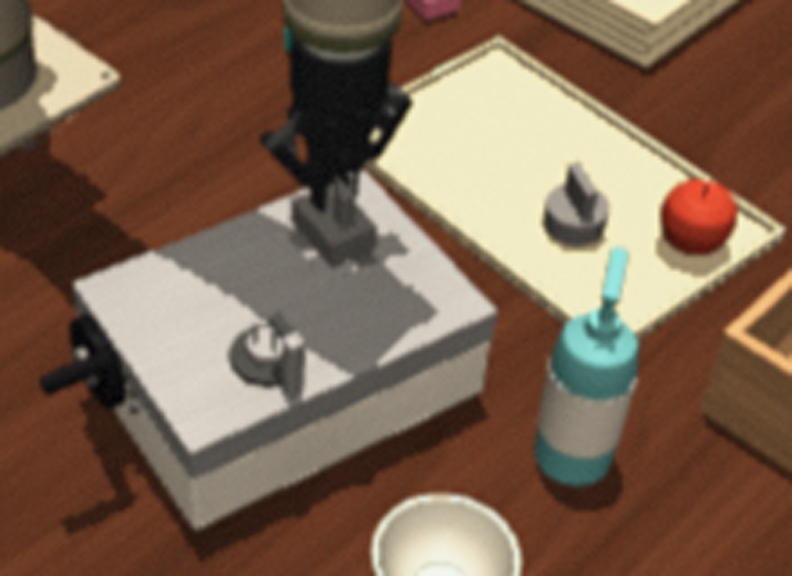

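Run:
```python
from h import *
w=dict(np.load('w6.npz'));tp=np.array([.50874,.01686,.17146]);yw=-.235
def tf(P):
    d=np.array(P)-tp;c,s=np.cos(yw),np.sin(yw);return np.array([c*d[0]+s*d[1],-s*d[0]+c*d[1],d[2]]).round(4)
z=lambda u,v:(u/5+250-.4,v/5+150-.4)
for p in [(138,95),(545,95)]: print("slot",tf(onz(*fray(w,*z(*p)),.110)))
for p in [(122,196),(559,196)]: print("body",tf(onz(*fray(w,*z(*p)),tp[2]-.0225)))
```

```text
slot [-0.0352 -0.0246 -0.0615]
slot [-0.0352  0.0254 -0.0615]
body [-0.0317 -0.0213 -0.0225]
body [-0.0317  0.0219 -0.0225]
```

Run:
```python
from h import *
from rig import manip,planner,viewer
R=down(-.235);x,y=.5079,.0169
for z in [.163,.158,.153,.148,.145,.142,.139,.136,.1335,.132]:
    manip.line_to((x,y,z),R,velocity=.05)
    f=manip.current_ft_force();p=manip.current_eef_pos();print(z,p.round(4),f.round(1),round(manip.current_grip_width(),4))
    if np.linalg.norm(f[:2])>12 or abs(f[2])>30: print("STOP");break
manip.pause(.2);print(manip.current_eef_pos().round(4),manip.current_ft_force().round(1),manip.current_time())
c=viewer.capture("wrist");cv2.imwrite("pics/w7.png",c["color"][:,:,::-1]); np.savez("w7.npz",**c)
s=viewer.capture("scene")["color"][:,:,::-1];cv2.imwrite('pics/s7z.png',cv2.resize(s[125:285,235:455],None,fx=3.6,fy=3.6,interpolation=cv2.INTER_CUBIC))
```

```text
0.163 [0.5075 0.0169 0.1624] [ 0.8  0.7 -2.2] 0.0108
0.158 [0.5077 0.0169 0.1576] [-0.4  0.7 -2.1] 0.0111
0.153 [0.5077 0.0169 0.1527] [ 0.2  0.5 -1.8] 0.0109
0.148 [0.5078 0.0168 0.1477] [ 0.5 -0.9 -3.2] 0.0112
0.145 [0.5079 0.0168 0.1447] [ 1.8 -0.7 -5. ] 0.0112
0.142 [0.5078 0.0168 0.1417] [ 1.3 -1.6 -3.7] 0.0104
0.139 [0.5078 0.0169 0.1387] [ 2.1 -0.4 -5.5] 0.0109
0.136 [0.5077 0.0168 0.1357] [ 2.1 -0.2 -4.5] 0.0109
0.1335 [0.5078 0.0169 0.1332] [ 1.3 -0.8 -4.9] 0.011
0.132 [0.5079 0.0168 0.1324] [-2.6 -1.   5.1] 0.0106
[0.5079 0.0169 0.1324] [-1.7 -1.2  5.7] 14.2083
```

View pics/w7.png

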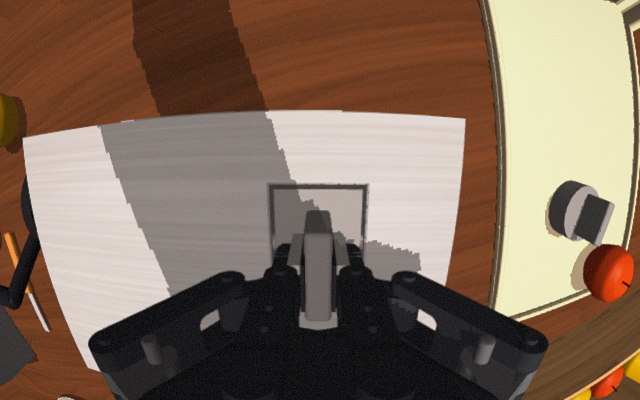

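View pics/s7z.png

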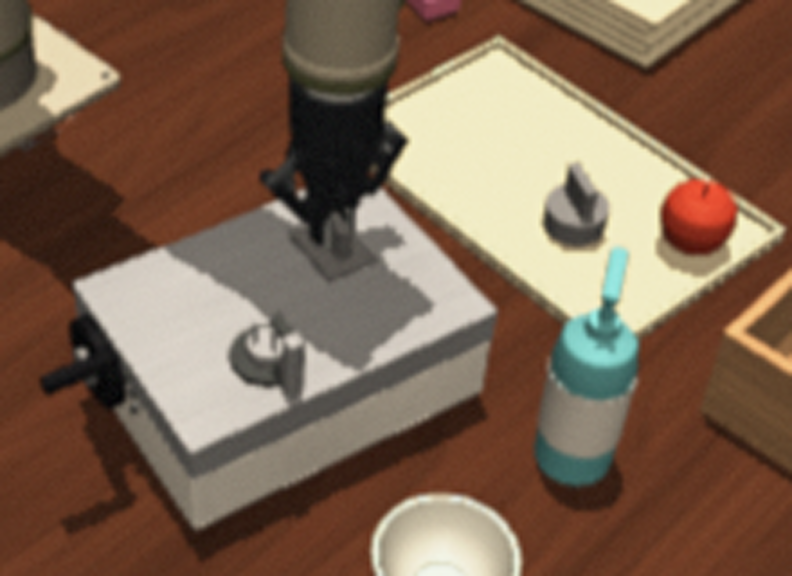

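Run:
```python
from h import *
from rig import manip,planner,viewer
R=down(-.235);x,y=.5079,.0169
manip.line_to((x,y,.1308),R,velocity=.03);manip.pause(.2);print(manip.current_eef_pos().round(4),manip.current_ft_force().round(1))
manip.line_to((x,y,.1322),R,velocity=.05)
manip.gripper_to(0.05);print(manip.current_grip_width())
manip.line_to((x,y,.21),R,velocity=.15);manip.pause(.2)
print(manip.current_time(),manip.current_eef_pos().round(4),manip.current_ft_force().round(1))
c=viewer.capture("wrist");cv2.imwrite("pics/w8.png",c["color"][:,:,::-1]); np.savez("w8.npz",**c)
```

```text
[0.508  0.0169 0.1324] [-9.3 -1.8 20.5]
0.049487320389280394
16.3333 [0.5074 0.0168 0.209 ] [0.3 0.1 0.8]
```

View pics/w8.png

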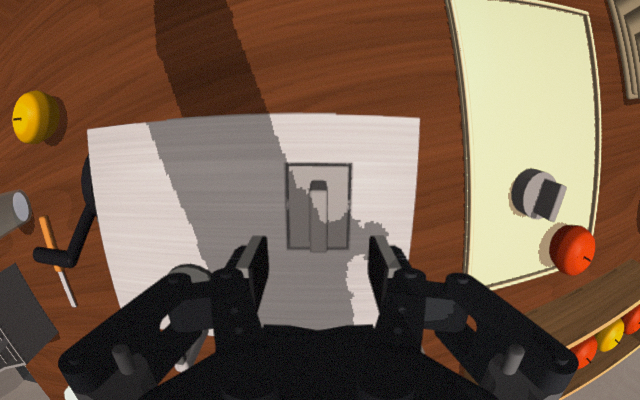

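```bash
cat >> h.py <<'E'
yw=-.235
RM=np.array([[np.cos(yw),-np.sin(yw),0],[np.sin(yw),np.cos(yw),0],[0,0,1]])
ORG=np.array([.5079,.0169,0])-RM@np.array([-.03,.065,0])
HUB=ORG+RM@np.array([0,-.14,.072])
def bar(q,off=-.048,dx=0,dz=0): return HUB+RM@np.array([.09*np.cos(.873-q)+dx,off,.09*np.sin(.873-q)+dz])
E
python3 - <<'E'
from h import *
from rig import manip,planner,viewer
print(ORG,HUB,bar(0),bar(1.05))
c=dict(np.load('w8.npz'))
for p in [(36,256),(72,258)]:
    P=onz(*fray(c,*p),.141); print(P, RM.T@(P-HUB))
manip.gripper_to(0.0);print(manip.current_grip_width())
R=down(-.235)
b=bar(0,dx=.055);manip.line_to((.5079,.0169,.26),velocity=.2)
manip.line_to((b[0],b[1],.26),R,velocity=.2);manip.pause(.3)
print(manip.current_time(),manip.current_eef_pos().round(4),manip.current_q().round(2))
c=viewer.capture("wrist");cv2.imwrite("pics/w9.png",c["color"][:,:,::-1]); np.savez("w9.npz",**c)
E
```

```text
[ 0.52194064 -0.05329872  0.        ] [ 0.48934262 -0.18945073  0.072     ] [ 0.53440448 -0.24959621  0.1409634 ] [ 0.56432497 -0.25675988  0.05615305]
[ 0.48549411 -0.26868152  0.141     ] [ 0.01470561 -0.07794918  0.069     ]
[ 0.495676   -0.20874477  0.141     ] [ 0.01065179 -0.01728905  0.069     ]
0.00011050158497958093
19.2167 [ 0.588  -0.262   0.2601] [-0.09  0.41  0.6   1.42 -0.23  1.39  1.85]
```

View pics/w9.png

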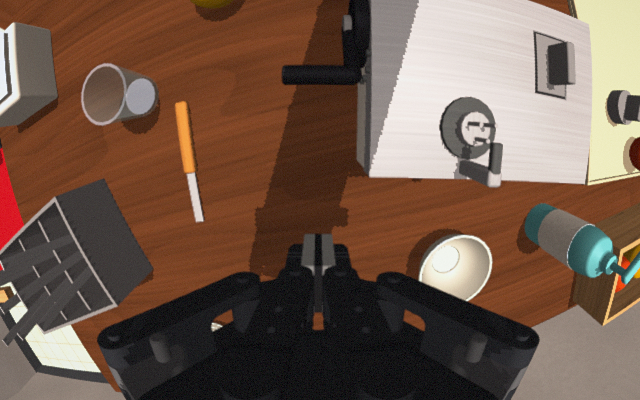

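```bash
python3 - <<'E'
from h import *
w8=dict(np.load('w8.npz'));w9=dict(np.load('w9.npz'));t=dict(np.load('top0.npz'));s=dict(np.load('scene0.npz'))
rays=[("w8",fray(w8,36,256)),("w9",fray(w9,285,74)),("top",ray(t,728/3.6+185-.4,265/3.6+125-.4)),("scene",ray(s,45/3.6+235-.4,382/3.6+125-.4))]
def tri(rs):
    A=sum(np.eye(3)-np.outer(d,d) for o,d in rs);b=sum((np.eye(3)-np.outer(d,d))@o for o,d in rs);return np.linalg.solve(A,b)
import itertools
for a,b in itertools.combinations(rays,2):
    P=tri([a[1],b[1]]);print(a[0],b[0],P.round(4),(RM.T@(P-HUB)).round(4))
P=tri([r[1] for r in rays]);print(P,RM.T@(P-HUB))
E
python3 - <<'E'
import cv2
t=cv2.imread('pics/w9.png');cv2.imwrite('pics/w9z.png',cv2.resize(t[0:190,260:400],None,fx=4,fy=4))
E
```

```text
w8 w9 [ 0.4845 -0.2627  0.1449] [ 0.0123 -0.0724  0.0729]
w8 top [ 0.4847 -0.2676  0.1417] [ 0.0137 -0.0771  0.0697]
w8 scene [ 0.4836 -0.265   0.1445] [ 0.012  -0.0748  0.0725]
w9 top [ 0.4841 -0.2644  0.1489] [ 0.0124 -0.0741  0.0769]
w9 scene [ 0.483  -0.2641  0.1443] [ 0.0112 -0.0741  0.0723]
top scene [ 0.4836 -0.2666  0.1471] [ 0.0124 -0.0764  0.0751]
[ 0.48381219 -0.26496696  0.14466545] [ 0.012205   -0.07472833  0.07266545]
```

View pics/w9z.png

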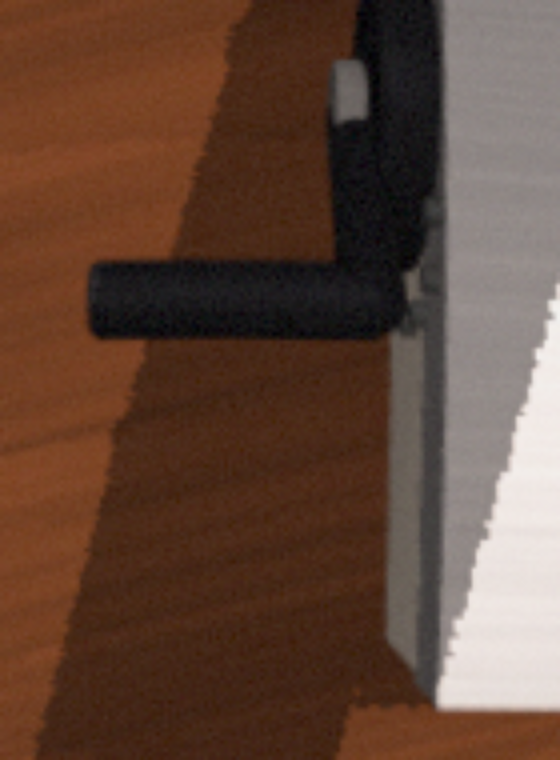

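```bash
python3 - <<'E'
from h import *
w9=dict(np.load('w9.npz'));w8=dict(np.load('w8.npz'))
for p in [(284.5,74.5),(357,74.5)]:
  P=onz(*fray(w9,*p),.141);print(RM.T@(P-HUB))
# disc lowest pixel: intersect with plane machine y=-.0075 rel. hub
def onmy(o,d,y):
    n=RM[:,1];return o+d*((y-(o-HUB)@n)/(d@n))
for p in [(362,67),(368,62)]: print("disc",RM.T@(onz(*fray(w9,*p),.072)-HUB))
print("silver",RM.T@(onmy(*fray(w9,346.5,24),-.02)-HUB))
E
sed -i 's/RM@np.array(\[0,-.14,.072\])/RM@np.array([-.046,-.14,.072])/' h.py
python3 - <<'E'
from h import *
from rig import planner
for q in (0,.5,1.1):
    p=bar(q,dz=.025);print(p,np.round(planner.inverse_kinematics(p,down(-.235)),2))
E
```

```text
[ 0.01202123 -0.07323249  0.069     ]
[ 0.01183676 -0.01668435  0.069     ]
disc [-5.87641982e-03 -2.95670872e-03  1.38777878e-17]
disc [-1.14072704e-02  3.17328884e-03  1.38777878e-17]
silver [-0.04601015 -0.02        0.01774293]
[ 0.48966882 -0.23888543  0.1659634 ] [-0.17  0.24  0.62  1.81 -0.15  1.14  1.84]
[ 0.51493833 -0.24493555  0.12979697] [-0.13  0.34  0.6   1.78 -0.22  1.08  1.87]
[ 0.51871138 -0.24583891  0.076745  ] [-0.11  0.42  0.57  1.81 -0.27  0.99  1.91]
```

Run:
```python
from h import *
from rig import manip,planner,viewer
R=down(-.235)
p=bar(0,dz=.045,dx=.003);manip.line_to((p[0],p[1],.26),R,velocity=.2);manip.line_to(p,R,velocity=.15)
print(manip.current_time(),manip.current_eef_pos().round(4),manip.current_ft_force().round(1))
for dz in (.031,.028,.025):
    p=bar(0,dz=dz,dx=.003);manip.line_to(p,R,velocity=.05);print(dz,manip.current_ft_force().round(1),(manip.current_eef_pos()-p).round(4))
for q in np.arange(.1,1.0,.1):
    p=bar(q,dz=.025);manip.line_to(p,R,velocity=.06);f=manip.current_ft_force();print(round(q,2),f.round(1),(manip.current_eef_pos()-p).round(4))
    if np.linalg.norm(f)>30: print("STOP");break
print(manip.current_time())
s=viewer.capture("scene")["color"][:,:,::-1];cv2.imwrite('pics/s10z.png',cv2.resize(s[165:325,165:385],None,fx=3.6,fy=3.6,interpolation=cv2.INTER_CUBIC))
c=viewer.capture("wrist");cv2.imwrite("pics/w10.png",c["color"][:,:,::-1])
```

```text
20.55 [ 0.4932 -0.2399  0.1864] [-0.2 -0.3  0.3]
0.031 [0.1 0.1 0.2] [-0.0001  0.     -0.0001]
0.028 [-0.7 -0.2  0.7] [-0.      0.     -0.0001]
0.025 [ 0.7 -0.3 -0.5] [ 0.0002 -0.0001  0.0001]
0.1 [ 3.1 -1.3  9. ] [ 0.002  -0.0007  0.0014]
0.2 [ 5.1 -2.   8.3] [ 0.0025 -0.0007  0.0015]
0.3 [ 2.9 -0.4  3.9] [ 0.0009 -0.0001  0.0004]
0.4 [ 4.6 -1.   6.4] [ 0.0012 -0.0003  0.0008]
0.5 [ 3.1 -0.3  6.1] [ 0.0008 -0.0001  0.0005]
0.6 [2.7 0.3 4.9] [0.0001 0.0002 0.0001]
0.7 [3.9 1.2 6. ] [0.0003 0.0001 0.0004]
0.8 [3.4 1.8 6.2] [0.0002 0.0001 0.0005]
0.9 [1.  0.4 4.5] [-0.0003  0.0001  0.0002]
24.15
```

View pics/s10z.png

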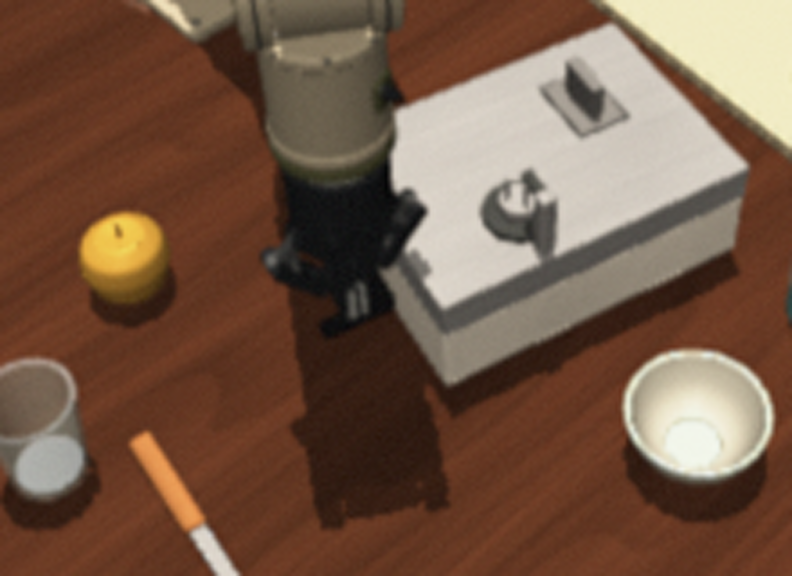

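View pics/w10.png

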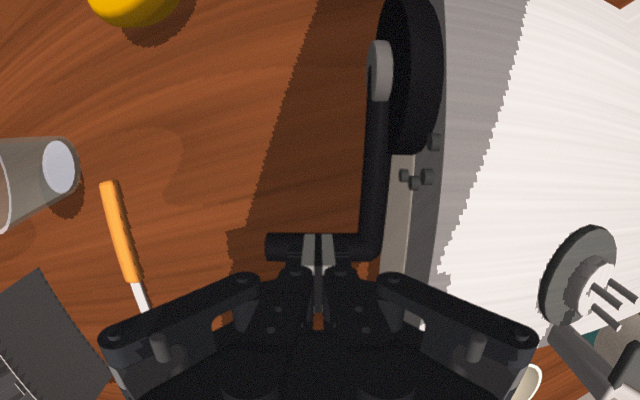

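Run:
```python
from h import *
from rig import manip,planner,viewer
R=down(-.235)
for q in np.arange(.94,1.161,.02):
    p=bar(q,dz=.025);manip.line_to(p,R,velocity=.03);manip.pause(.1)
    F=np.mean([(manip.current_ft_force(),manip.pause(.02))[0] for _ in range(4)],0);e=manip.current_eef_pos();print(round(q,2),F.round(1),(e-p).round(4),e[2].round(4))
    if F[2]>14: print("STOP");break
print(manip.current_time())
```

```text
0.94 [1.5 1.2 3.9] [-0.0001  0.0001  0.0001] 0.0911
0.96 [1.8 1.3 4.2] [0. 0. 0.] 0.0892
0.98 [1.7 0.7 3.2] [-0.0001 -0.     -0.    ] 0.0874
1.0 [2.9 0.1 3.8] [ 0.0001 -0.0001  0.0001] 0.0857
1.02 [3.1 0.1 4.6] [ 0.0001 -0.0001  0.0001] 0.0839
1.04 [3.2 0.1 5.3] [ 0.0002 -0.0001  0.0002] 0.0822
1.06 [3.  0.3 5.8] [ 0.0003 -0.0001  0.0003] 0.0806
1.08 [ 3.8 -0.1  6.3] [ 0.0004 -0.0002  0.0004] 0.0789
1.1 [2.9 0.4 6.1] [ 0.0004 -0.0002  0.0004] 0.0771
1.12 [ 3.6 -0.3  6.3] [ 0.0004 -0.0002  0.0004] 0.0754
1.14 [3.5 0.5 8.5] [ 0.0007 -0.0002  0.0007] 0.074
1.16 [ 0.2  2.7 21. ] [ 0.0012 -0.0004  0.002 ] 0.0735
STOP
29.2667
```

Run:
```python
from h import *
from rig import manip,planner,viewer
R=down(-.235)
p=bar(1.095,dz=.025);manip.line_to(p,R,velocity=.02);manip.pause(.8)
for _ in range(4):
    print(manip.current_ft_force().round(1),(manip.current_eef_pos()-p).round(4),abs(manip.current_qvel()).max().round(4));manip.pause(.1)
s=viewer.capture("scene")["color"][:,:,::-1];cv2.imwrite('pics/s11.png',s)
c=viewer.capture("wrist");cv2.imwrite("pics/w11.png",c["color"][:,:,::-1]);np.savez("w11.npz",**c)
print(manip.current_time())
```

```text
[ 2.5 -0.2  6.7] [ 0.0002 -0.0001  0.0003] 0.0016
[3.9 0.3 6.2] [ 0.0003 -0.0001  0.0003] 0.0016
[ 3.3 -0.6  6.4] [ 0.0003 -0.0001  0.0003] 0.0022
[ 2.7 -0.2  6.3] [ 0.0003 -0.0001  0.0003] 0.0023
31.0083
```

View pics/s11.png

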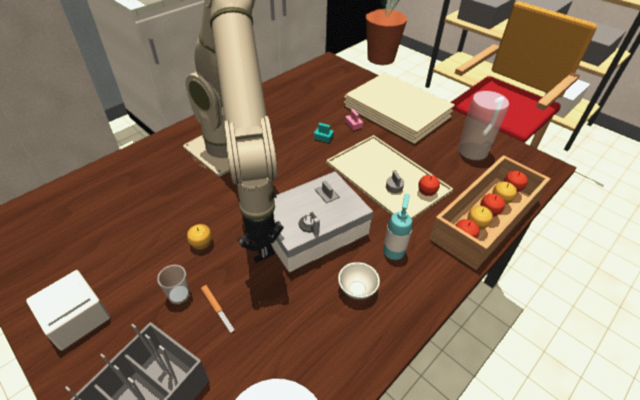

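View pics/w11.png

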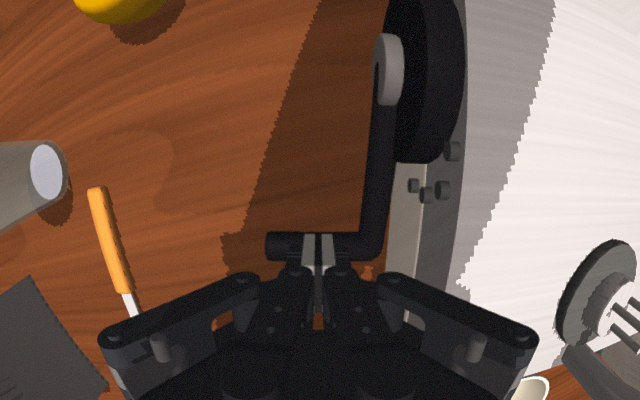

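The scene view shows the battery flush in the slot at about (327,190) and the bystanders where they were. In the wrist view the fingertips sit on the bar at about (318,246), with a steady 6 N and no motion, so I am handing the job in.

Run:
```python
from rig import finish_job
finish_job()
```

```text
the job is handed in; nothing more can be done
```

The battery is pressed home in the slot, and I handed the job in at about 31 s with the closed fingers holding the dial bar at the third click. The hand-in gave no verdict.

- **Battery:** I gripped it by the fin and pushed it past the sprung balls. At the slot's floor the TCP stopped at 0.1324 m, which puts the battery's top flush with the deck to within about 1 mm. It didn't move under a 20 N push, and after release the pictures show it level and centred in the slot.
- **Dial:** I pressed the bar along its arc until it met the end stop, which came at a nominal 1.14 rad instead of 1.13. I then backed off to about 1.085 rad, where the fingers held a steady 6.3 N upward with the arm still. The dial angle is inferred from the arm's position, because no reading of it was available.
- **Bystanders:** in the last scene picture none of them looks moved. I judged this by eye and did not measure it.

Two things disagreed along the way:
- **Battery and slot position:** the top and scene cameras placed the battery about 5 mm, and the top camera the slot about 4 mm, to the right (lower y) of where the wrist camera did. I used the wrist camera, and the grasp and fit bore it out.
- **Dial position:** I first assumed the dial sat in the middle of its side face. Measuring the bar from several views put it 46 mm towards machine -x, and I corrected this before pressing.

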